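# Clamp the test coupon and hold the spring probe square on its marked ring

### The arm

A 6-joint arm with a two-finger parallel gripper is mounted at the origin on the work surface. World frame = base frame: x ahead of the robot, y to its left, z up, the work surface at z = 0. Lengths are in m, angles in rad, forces in N, time in s.
With the tool pointing down it reaches from about 0.325 to 0.9 m from the base axis. Payload 3.5 kg.
Tool frame: the origin (TCP) lies at the very end of the fingers, on their centre line; the grasp point (between the pads) lies 19 mm behind it (manip.grip_point_offset is the distance from the TCP to the grasp point, in m); z points along the fingers, y is the line along which they close (so a half turn about z gives the same grasp; the last joint's range is limited). The gripper opens to 85 mm and grips with 20 to 120 N. Pads are 22 mm wide; open, the fingers measure 114 mm over their backs; the gripper's body (76 mm by 85 mm) begins 54 mm behind the grasp point. The pads swing forward as they close: fully open they stand 13 mm farther back than shut.
Start: joints at [-1.431, 0.276, -0.026, 1.268, 0, 1.467], TCP at [0.15, -0.607, 0.231] pointing down, gripper open.
Joint ranges: [-3.12, 3.12], [-0.85, 1.88], [-1.08, 1.24], [-1.95, 2.15], [-1.57, 1.53], [-3.14, 3.14]. Speed limits (rad/s): [2.57, 2.57, 3.14, 3.14, 3.14, 3.14].

### API

Orientations are given as a unit quaternion [x, y, z, w].
In Python, from bench import manip gives the robot as it stands.
- The arm moves only by the tool apply_moves, never from a script. Its argument "deltas" is a list of rows, each a list of 7 numbers: the shift along the tool's x, y, z in m, then the turn, a rotation vector about the tool's x, y, z in degrees, then the closure, from 0 (fully open) to 1 (shut). A call has 1 to 12 rows; each row shifts and turns the commanded pose from where the row before left it, along the tool's axes as they then stand; what a row does not reach is not made up. A row lasts 1/10 s, in which the tool goes at most 50 mm and 8.59 degrees, less where a joint would pass 70% of its speed; a pose out of reach is approached as far as the arm can. A call is refused whole if a number of a shift passes 0.05 or a number of a turn 8.59, either way. A call with a gripper value outside its range is refused whole. The fingers move at their own pace and stop on an object; "newtons" is the grip in N (left out, the last holds). Time passes only in rows, so rows that do not move let the fingers close. It gives the time, the measured TCP pose, the force, the opening and the grip force at its end, in the units of the state.
- manip.get_state(): the state, without advancing time (a new reading comes with each control period).
- manip.grab_frame(name): name is "scene" or "top" or "wrist"; returns (picture, depth): 400x640x3 uint8, red, green, blue; 400x640 float32, m along the optical axis (not along the pixel's ray), 0 where there is no reading.
- manip.camera_params(name): a dict with "vfov" (degrees; the focal length in pixels is half the picture's height over the tangent of half this angle, whatever the lens; pixels are square), "cx", "cy" (the principal point, pixels), "k1" (the pictures are not rectified: a ray, as slopes to the right and down, at radius r is drawn at 1 + k1 r^2 times it, then the intrinsics apply), "R" (3x3) and "t" (3): a world point X has camera coordinates R X + t. Camera axes: x right, y down, z forward; pixel columns grow to the right and rows downward; lengths in m; the calibration is good to about 2 mm. A picture is of the moment at which its call begins: read the wrist's pose just before it. camera_params takes no time and is no camera call; for the wrist camera it gives the pose at the moment of the call.
- manip.hand_in(): hands the job in; it is judged then, once.
Trained networks look in the newest picture that a camera, given by its name, has taken for a name from the list of things; names that differ only in an ending like _2 or _b are one class to them, and where a whole thing is asked for, a point or a joint stands for the part that bears it (a point fixed in the world has none). Each returns a list of dicts, best first, with "p" (0 to 1); they miss things now and then, are a little off and sometimes report something else, mostly with a low value. They report only what shows in the picture. A call takes as long as a camera call. They do not tell look-alikes from the thing itself.
- manip.look_for(camera, thing): "box" ([left, top, width, height] in pixels, round what is visible of it).
- manip.masks_of(camera, thing): "pixels" (400x640 bool, what is visible of it) and "box" ([left, top, width, height] in pixels, round what is visible of it).
The state is a dict: "clock": time; "joints": joint angles; "joint_vel": joint speeds; "joint_efforts": joint torques, N m; "position": TCP position; "eef_rot": TCP orientation; "force": force on the tool from outside, world axes, zero at the start; "torque": the same for the moment, N m; "grip_width": opening from 0.0 (shut) to 1.0 (fully open); "grip_force": force on a finger pad.
Only numpy, scipy, OpenCV 4.12 (cv2) and the standard library are available. Lean on these libraries where they do the work, as an engineer would, in place of code of your own. Each camera call takes 0.05 s, during which the arm holds its last target. There are 200 camera calls.

### The job

In the materials lab, first swing the toggle clamp's arm over centre so that it snaps down and holds the steel coupon in its sloping nest; then lift the hand probe out of its stand and set its spring tip inside the ring scribed on the coupon. Hold the probe square to the coupon's sloping face (not plumb) and press lightly, so that the spring tip is pushed about half way in, and finish like that, still gripping and pressing. Never press hard, keep the coupon seated in the nest, and do not disturb the other things on the bench.

Things in the scene. Friction and masses are not known exactly. Their poses are not given: they have to be found in the camera images.
- nest: Fixed aluminium nest, dark base plate x -60..60, y -88..122 mm. Origin at table level under the centre of the coupon seat, z vertical. The seat slopes 15 degrees (0.262 rad), low along the nest's -x side, its outward normal leaning to nest -x; seat centre 45 mm above the table; rims 6 mm high. The toggle clamp stands at the +y end.
- clamp_pivot (a point): On the clamp's pivot pin, between two cheeks that reach 9 mm above it: 88 mm towards nest +y from the seat centre, 30 mm from the seat along its normal (20 mm above the coupon's face). The pin runs along the seat's slope (nest x tilted 15 degrees), so the arm swings in the plane of nest y and the seat's normal.
- clamp_ball (a point): Centre of the black ball knob, 24 mm across, on an 8 mm stem near the free end of the steel clamp arm (section 14 x 10 mm), 77 mm from the pivot. Closed, it lies 70 mm towards nest -y and 32 mm along the seat's normal from the pivot; open, 34 mm towards +y and 69 mm along the normal.
- clamp (a joint): Clamp angle, rad: 0 closed, rubber pad (16 mm across) on the coupon 32 mm towards nest +y of its centre; 1.6 fully open (the start), arm upright off the seat, ball to nest +y of the pivot. An over-centre spring drives it open above 0.8 and shut below, about 0.33 N m at the ends. Pushing the ball towards nest -y takes about 4 to 7 N; once past centre the arm snaps shut by itself in about 1 s.
- coupon: Loose plain steel plate 60 x 120 x 10 mm, 0.5 kg, lying in the nest's seat, its long side along the nest's y. Origin at the centre of its underside, z the outward normal of its (sloping) upper face, y along the nest's y.
- spot (a point): Centre of the scribed ring (15 mm outside, 11.5 mm inside) on the coupon's upper face, on the long centre line, 35 mm from the coupon's centre on the nest's -y side, away from the clamp. z is the outward normal of the face. (A small scribed cross near the middle is not the spot.)
- stand: Fixed grey block 70 x 70 x 65 mm with an upright 25 mm hole in the middle that goes right through; the probe stands in it. Origin at the centre of its underside.
- probe: Loose pen-like probe, 142 mm long, 0.13 kg, upright in the stand. Origin at the free end of its unpressed spring tip, z along the axis to the top. From there: steel tip 6 mm across (0-12 mm), nose 20 mm (to 50), black collar 36 mm (50-56) resting on the stand's top, barrel 25 mm (56-142), the grip. In the stand the origin is 15 mm above the table. Lift straight up over 55 mm to clear.
- probe_end (a point): The outer end of the probe's spring tip (moves in with the tip). z along the probe's axis towards the top.
- probe_tip (a joint): How far the spring tip is pushed in, m: 0 free, 0.010 at its stop. The push is 1.5 N at the start, rising 0.25 N per mm to 4 N at the stop; half way is 0.005 and 2.75 N.
- petri_dish: Loose glass dish, 70 mm across, 16 mm high; origin at the centre of its underside. Bystander.
- mount_a: Loose black resin mount 40 mm across, 22 mm high; origin at the centre of its underside. Bystander.
- mount_b: Another such mount, same size. Bystander.
- objective: Loose steel lens barrel standing on end, 32 mm across, 48 mm high; origin under it. Bystander.
- sample_jar: Loose jar 56 mm across, 70 mm high; origin under it. Bystander.
- rinse_bottle: Loose white bottle 60 mm across, 150 mm high; origin under it. Bystander.
Not all that is in view belongs to the job. Several things have the shape of the coupon; the one meant has the colours described above.

How it is judged:
By the outcome, as a careful person would: the job done as asked, in the order asked, and still so for the second after the job is handed in, while the arm keeps its last pose, push and grip.
It also fails if it takes over 53 s, if anything falls off the work surface, if the arm or the gripper's body presses on something with over 40 N, if the wrist force passes 120 N, or if a joint passes its speed limit or range.

## Working session

There is one attempt and no reset: what is moved stays moved. The work goes in short steps, Python scripts to look and compute and a tool call to move; the robot and the scene stay as the last step left them, time stands still between calls to the robot, and variables do not carry over. Pictures are saved under pics/ and viewed, at most 10 in all, crops included, and the job is handed in when it is done.

Besides the shell and the picture viewer there is one more tool, called after "Request:" in YAML: its name, and indented under it one key for each argument. apply_moves: Moves the arm, as the interface text tells. Its arguments: {"type":"object","properties":{"deltas":{"type":"array"},"newtons":{"type":"number"}},"required":["deltas"]}

```bash
ls; mkdir -p pics
cat > h.py <<'E'
import numpy as np, cv2
from bench import manip
def K(c):
    p=manip.camera_params(c); f=200/np.tan(np.radians(p['vfov'])/2); return p,f
def rays(c,p=None):
    p,f=K(c) if p is None else p
    u,v=np.meshgrid(np.arange(640),np.arange(400)); x=(u-p['cx'])/f; y=(v-p['cy'])/f
    rd=np.hypot(x,y); r=rd.copy()
    for _ in range(20): r=rd/(1+p['k1']*r*r)
    s=np.where(rd>0,r/np.maximum(rd,1e-9),1); return np.dstack([x*s,y*s,np.ones_like(x)])
def cloud(c,d,p=None):
    if p is None: p=K(c)
    P=rays(c,p)*d[...,None]; R=np.array(p[0]['R']);t=np.array(p[0]['t'])
    return (P-t)@R
def proj(c,X,p=None):
    p,f=K(c) if p is None else p
    C=np.asarray(X)@np.array(p['R']).T+np.array(p['t']); x=C[...,:2]/C[...,2:]
    r2=(x**2).sum(-1,keepdims=True); x=x*(1+p['k1']*r2); return x*f+np.array([p['cx'],p['cy']])
E
python3 - <<'E'
from h import *
for c in ['scene','top']:
    im,d=manip.grab_frame(c); cv2.imwrite(f'pics/{c}0.png',im[...,::-1]); np.savez(f'{c}0',im=im,d=d)
    P=cloud(c,d); 
    for n in ['nest','clamp_ball','coupon','stand','probe','spot','petri_dish','mount_a','objective','sample_jar','rinse_bottle']:
        for m in manip.masks_of(c,n)[:4]:
            q=P[m['pixels']&(d>0)]; print(c,n,round(m['p'],2),np.round(m['box']),np.median(q,0).round(3) if len(q) else '', q.max(0).round(3) if len(q) else '')
print(manip.get_state())
E
```

```text
pics
scene nest 0.82 [235. 174.  86.  71.] [ 0.542 -0.147  0.02 ] [ 0.6   -0.02   0.155]
scene clamp_ball 0.53 [296. 171.  21.  37.] [ 0.521 -0.083  0.13 ] [ 0.545 -0.015  0.155]
scene coupon 0.93 [231. 161.  34.  32.] [ 0.317 -0.178  0.012] [ 0.374 -0.143  0.017]
scene coupon 0.91 [248. 201.  45.  22.] [ 0.508 -0.18   0.057] [ 0.548 -0.115  0.067]
scene coupon 0.78 [176. 222.  25.  45.] [ 0.481 -0.387  0.011] [ 0.54  -0.349  0.017]
scene coupon 0.61 [389. 149.  13.  31.] [0.535 0.16  0.116] [0.546 0.261 0.162]
scene stand 0.9 [372. 172.  40.  32.] [0.55  0.149 0.053] [0.567 0.243 0.075]
scene probe 0.72 [386. 147.  14.  30.] [0.535 0.16  0.113] [0.546 0.232 0.162]
scene probe 0.29 [239. 176.  79.  70.] [ 0.542 -0.148  0.019] [ 0.599 -0.015  0.155]
scene spot 0.84 [248. 200.  44.  25.] [ 0.508 -0.178  0.057] [ 0.548 -0.115  0.067]
scene spot 0.66 [175. 216.  27.  48.] [ 0.482 -0.388  0.011] [ 0.538 -0.351  0.017]
scene spot 0.58 [231. 156.  38.  38.] [ 0.317 -0.176  0.012] [ 0.373 -0.14   0.017]
scene petri_dish 0.84 [320. 173.  24.  18.] [0.438 0.031 0.012] [0.478 0.061 0.021]
scene
[... 2074 characters left out ...]
3]
{'clock': 1.2, 'joints': array([-1.43140593e+00,  2.76409727e-01, -2.64032076e-02,  1.26796668e+00,
       -1.03047576e-05,  1.46739245e+00]), 'joint_vel': array([ 0.00066985, -0.00064092,  0.00024982,  0.00052872,  0.00273734,
        0.00074144]), 'joint_efforts': array([-1.54841869e-04, -4.45492494e+01,  2.95567220e+01,  1.03763890e-03,
       -3.56461305e-05, -3.51019054e-06]), 'position': array([ 0.15024617, -0.6066809 ,  0.23130573]), 'eef_rot': array([ 9.92640413e-01,  1.21099180e-01, -5.00116890e-06,  8.44914420e-06]), 'force': array([0.03301049, 0.27257394, 0.19721994]), 'torque': array([ 0.05322601, -0.02741781, -0.02593773]), 'grip_force': 0.0, 'grip_width': 0.9950128431646152}
```

Run:
```python
from h import *
z=np.load('top0.npz'); a=cv2.resize(z['im'][170:300,190:440],None,fx=3.2,fy=3.2,interpolation=cv2.INTER_CUBIC)
cv2.imwrite('pics/topc.png',a[...,::-1])
P=cloud('top',z['d'])
# stand top face fit
q=P[170:235,190:250].reshape(-1,3); q=q[(q[:,2]>.055)&(q[:,2]<.075)]
print('stand',cv2.minAreaRect((q[:,:2]*1000).astype(np.float32)),np.median(q[:,2]))
q=P[170:235,190:250].reshape(-1,3); q=q[(q[:,2]>.14)]; print('probe top',cv2.minEnclosingCircle((q[:,:2]*1000).astype(np.float32)),q[:,2].mean())
b=manip.masks_of('top','coupon')
for m in b:
    q=P[m['pixels']]; 
    if np.median(q[:,2])>.03:
        c=q.mean(0); q=q[abs(q[:,2]-c[2])<.02]; A=np.c_[q[:,:2],np.ones(len(q))]
        for _ in range(4):
            s=np.linalg.lstsq(A,q[:,2],rcond=None)[0]; k=abs(A@s-q[:,2])<.003; q,A=q[k],A[k]
        n=np.array([-s[0],-s[1],1]); n/=np.linalg.norm(n); print('normal',n,np.degrees(np.arccos(n[2])),'yaw of -x',np.degrees(np.arctan2(n[1],n[0])),len(q))
        print(cv2.minAreaRect((q[:,:2]*1000).astype(np.float32)),q.mean(0))
g=P.reshape(-1,3)
q=g[(g[:,2]>.004)&(g[:,2]<.02)&(abs(g[:,0]-.5)<.15)&(abs(g[:,1]+.14)<.15)]
print('ball',[ (g[(g[:,2]>h)&(abs(g[:,1]+.1)<.1)&(abs(g[:,0]-.5)<.1)]).mean(0).round(4) for h in (.12,.14,.15)])
```

```text
stand ((525.287841796875, 164.9423065185547), (71.41685485839844, 71.0218505859375), 6.598789215087891) 0.06535392553020833
probe top ((447.04205322265625, 48.93769073486328), 151.46240234375) 0.21285000853824268
normal [-0.24728196  0.07503328  0.96603398] 14.9760399559012 yaw of -x 163.1205193321757 1593
((502.0420227050781, -178.88848876953125), (119.81131744384766, 57.62986373901367), 72.62582397460938) [ 0.50194676 -0.1793671   0.05509956]
ball [array([ 0.5101, -0.0723,  0.1426]), array([ 0.5131, -0.0588,  0.1475]), array([ 0.5153, -0.0552,  0.1517])]
```

View pics/topc.png

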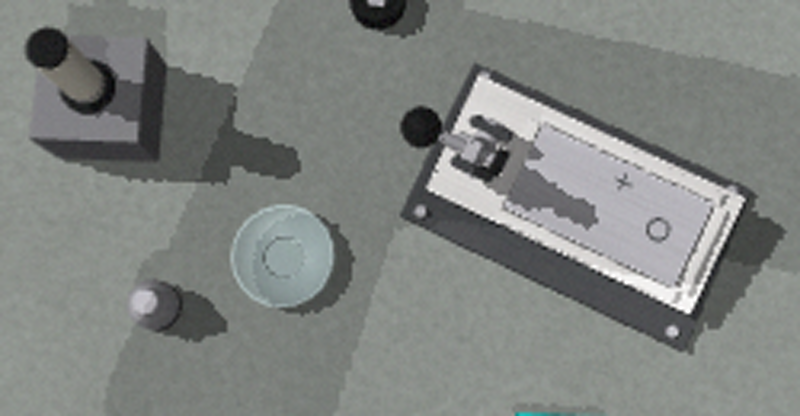

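View pics/scene0.png

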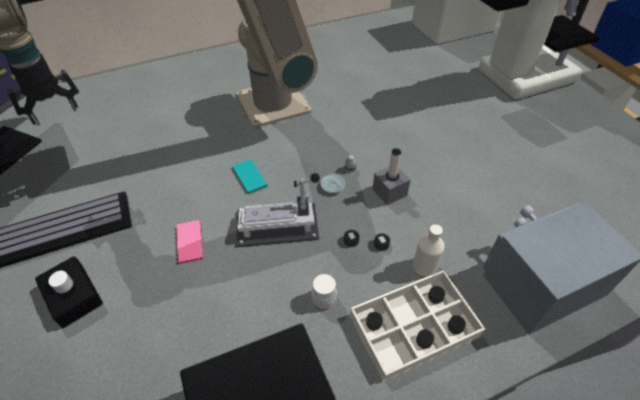

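Coupon candidates in the top view are the teal plate (362,332), the pink plate (471,268) and the steel plate in the nest (380,235). The steel one is the coupon: it is plain steel, lies in the nest, and carries the cross (385,226) and the ring (396,242). The enlarged crop confirms this. The clamp is open with its ball at (321,210), and the probe stands in the grey block at (217,197). I'll start moving now.

Request:
apply_moves:
  deltas:
    - [0,0,-0.005,0,0,8,1]
    - [0,0,-0.005,0,0,8,1]
    - [0,0,-0.005,0,0,8,1]
    - [0,0,-0.004,0,0,7.25,1]
    - [0.0116,-0.0426,0,0,0,0,1]
    - [0.0116,-0.0426,0,0,0,0,1]
    - [0.0116,-0.0426,0,0,0,0,1]
    - [0.0116,-0.0426,0,0,0,0,1]
    - [0.0116,-0.0426,0,0,0,0,1]
    - [0.0116,-0.0426,0,0,0,0,1]
    - [0.0116,-0.0426,0,0,0,0,1]
    - [0.0116,-0.0426,0,0,0,0,1]
  newtons: 60

```text
clock: 2.45
position: [0.3411, -0.3075, 0.2506]
eef_rot: [0.989, -0.151, 0.0, 0.0]
force: [0.0, -0.2, -0.3]
grip_width: 0.002
grip_force: 0.0
```

```bash
cat >> h.py <<'E'
from scipy.spatial.transform import Rotation as Ro
def to(target):
    s=manip.get_state(); return Ro.from_quat(s['eef_rot']).inv().apply(np.array(target)-s['position'])
nx=-np.radians(17.2)
S=np.array([.5046,-.1797,.045]); ny=np.array([-np.sin(nx),np.cos(nx),0]); ex=np.array([np.cos(nx),np.sin(nx),0])
n=np.array([0,0,1])*np.cos(.262)-ex*np.sin(.262)
E
python3 - <<'E'
from h import *
p=K('wrist'); s=manip.get_state(); im,d=manip.grab_frame('wrist'); cv2.imwrite('pics/w1.png',im[...,::-1])
np.savez('w1',im=im,d=d)
P=cloud('wrist',d,p)
pts=[S+.01*n, S+.01*n-.035*ny, S+.088*ny+.03*n, S+.122*ny+.099*n]
print(proj('wrist',pts,p).round(1)); print(proj('top',pts).round(1))
print(s['position'],s['eef_rot'],Ro.from_quat(s['eef_rot']).as_matrix().round(3), s['joints'])
print('cam',-np.array(p[0]['R']).T@p[0]['t'])
print('to ball start',to(S+.122*ny+.099*n+.047*ny))
z=np.load('top0.npz'); print('ring top',cloud('top',z['d'])[240:244,394:398].mean((0,1)))
E
```

```text
[[ 117.5   41. ]
 [ 157.7   41.2]
 [  -2.    44.4]
 [-134.9   61.7]]
[[379.5 233.8]
 [395.1 241.2]
 [340.2 215.7]
 [321.3 208.9]]
[ 0.34106359 -0.30749316  0.25056801] [ 9.88540265e-01 -1.50956824e-01  3.59484209e-04  2.30389460e-04] [[ 0.954 -0.298  0.001]
 [-0.298 -0.954 -0.001]
 [ 0.001  0.    -1.   ]] [-8.74689771e-01 -3.17065225e-02 -3.37213406e-01  1.26444549e+00
  1.30322663e-04  2.56997520e+00]
cam [ 0.41616695 -0.33019767  0.39264865]
to ball start [ 0.0930958  -0.33268438  0.11178355]
ring top [ 0.49113521 -0.21309374  0.0553431 ]
```

View pics/w1.png

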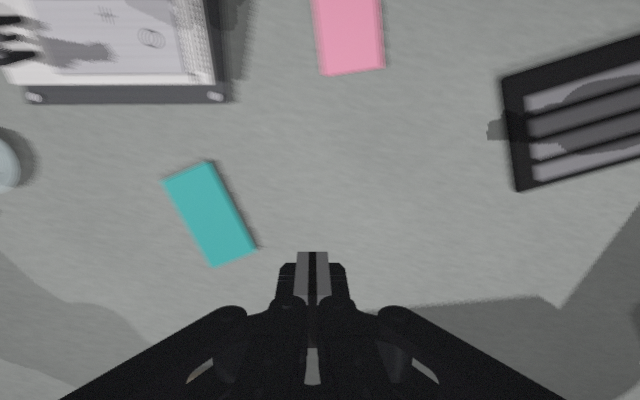

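The wrist view (blurred because the arm was still moving) shows the ring at about (151,40), against a prediction of (158,41), so the nest model fits. Joint 6 would run out of range near the clamp, so I'll turn the tool half round.

Request:
apply_moves:
  deltas:
    - [0,0,0,0,0,-8.57,1]
    - [0,0,0,0,0,-8.57,1]
    - [0,0,0,0,0,-8.57,1]
    - [0,0,0,0,0,-8.57,1]
    - [0,0,0,0,0,-8.57,1]
    - [0,0,0,0,0,-8.57,1]
    - [0,0,0,0,0,-8.57,1]
    - [0,0,0,0,0,-8.57,1]
    - [0,0,0,0,0,-8.57,1]
    - [0,0,0,0,0,-8.57,1]
    - [0,0,0,0,0,-8.57,1]
    - [0,0,0,0,0,-8.57,1]

```text
clock: 3.7
position: [0.3404, -0.3091, 0.2504]
eef_rot: [0.732, 0.681, -0.0, 0.0]
force: [0.1, 0.1, -0.7]
grip_width: -0.001
grip_force: 0.0
```

Request:
apply_moves:
  deltas:
    - [0,0,0,0,0,-8.57,1]
    - [0,0,0,0,0,-8.57,1]
    - [0,0,0,0,0,-8.57,1]
    - [0,0,0,0,0,-8.57,1]
    - [0,0,0,0,0,-8.57,1]
    - [0,0,0,0,0,-8.57,1]
    - [0,0,0,0,0,-8.57,1]
    - [0,0,0,0,0,-8.57,1]
    - [0,0,0,0,0,-8.57,1]
    - [-0.012,0.044,0,0,0,0,1]
    - [-0.012,0.044,0,0,0,0,1]
    - [-0.012,0.044,0,0,0,0,1]

```text
clock: 4.9
position: [0.4148, -0.1929, 0.2506]
eef_rot: [0.152, 0.988, -0.0, 0.0]
force: [0.9, -0.3, -0.4]
grip_width: 0.001
grip_force: 0.0
```

Run:
```python
from h import *
s=manip.get_state()
print(s['position'],Ro.from_quat(s['eef_rot']).as_matrix().round(3), s['joints'].round(2))
B=S+.122*ny+.099*n
print('ball',B,'to ball start',to(B+.047*ny))
```

```text
[ 0.41475612 -0.19293192  0.2506011 ] [[-0.954  0.3    0.001]
 [ 0.3    0.954 -0.   ]
 [-0.001 -0.    -1.   ]] [-0.58 -0.04 -0.34  1.26  0.   -0.27]
ball [ 0.51618088 -0.05557341  0.14062151] to ball start [-0.05518339  0.20849168  0.10999269]
```

Request:
apply_moves:
  deltas:
    - [-0.011,0.0417,0,0,0,0,1]
    - [-0.011,0.0417,0,0,0,0,1]
    - [-0.011,0.0417,0,0,0,0,1]
    - [-0.011,0.0417,0,0,0,0,1]
    - [-0.011,0.0417,0,0,0,0,1]
    - [0,0,0,0,0,0,1]
    - [0,0,0.04,0,0,0,1]
    - [0,0,0.04,0,0,0,1]
    - [0,0,0.037,0,0,0,1]
    - [0,0,0,0,0,0,1]

```text
clock: 5.9
position: [0.5235, -0.011, 0.1281]
eef_rot: [0.151, 0.988, -0.0, -0.006]
force: [-2.4, -0.1, -0.8]
grip_width: 0.0
grip_force: 0.0
```

Run:
```python
from h import *
B=S+.122*ny+.099*n
print('to ball',to(B), manip.get_state()['position'])
p=K('wrist'); im,d=manip.grab_frame('wrist'); cv2.imwrite('pics/w2.png',im[...,::-1]); print(proj('wrist',[B],p))
print('stand centre/probe', to([.5253,.165,.1]))
```

```text
to ball [-0.00621625 -0.0447588  -0.01249088] [ 0.5234831  -0.01098454  0.12811056]
[[204.60644461 299.18074888]]
stand centre/probe [0.05318223 0.16809268 0.03128459]
```

View pics/w2.png

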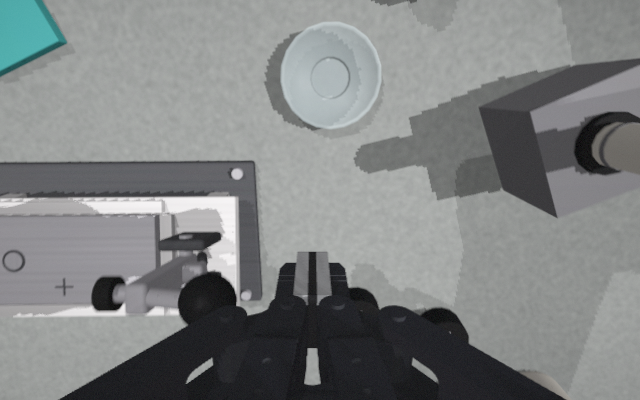

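The wrist view shows the ball at (208,300), beside the shut fingers at (312,270), with the pad at (108,293). The prediction was (205,299), which agrees. Next I push it towards nest -y.

Request:
apply_moves:
  deltas:
    - [-0.005,-0.01,-0.003,0,0,0,1]
    - [0,-0.01,0,0,0,0,1]
    - [0,-0.008,0,0,0,0,1]
    - [0,-0.008,0,0,0,0,1]
    - [0,-0.008,0,0,0,0,1]
    - [0,-0.008,0,0,0,0,1]
    - [0,-0.008,0,0,0,0,1]

```text
clock: 6.65
position: [0.5193, -0.0651, 0.1475]
eef_rot: [0.15, 0.989, 0.007, 0.004]
force: [-16.9, 21.4, 56.6]
grip_width: -0.002
grip_force: 24.2
```

Run:
```python
from h import *
s=manip.get_state();print(((s['position']-S-.088*ny-.03*n)@np.c_[ex,ny,n]).round(4),Ro.from_quat(s['eef_rot']).as_matrix().round(3),s['joints'].round(3))
for m in manip.masks_of('wrist','clamp_ball')[:2]: print(m['p'],m['box'])
```

```text
[-0.0121  0.0258  0.0741] [[-0.955  0.296  0.011]
 [ 0.296  0.955  0.013]
 [-0.006  0.016 -1.   ]] [-0.257  0.153 -0.367  1.044  0.016  0.044]
0.57 [92.1, 252.7, 144.5, 72.1]
0.28 [0.0, 159.9, 262.0, 164.8]
```

Run:
```python
from h import *
im,d=manip.grab_frame('wrist'); cv2.imwrite('pics/w3.png',im[...,::-1]); s=manip.get_state(); print(s['force'],s['position'])
```

```text
[ 4.33682191  2.0861414  11.60957939] [ 0.52269994 -0.07035259  0.14625971]
```

View pics/w3.png

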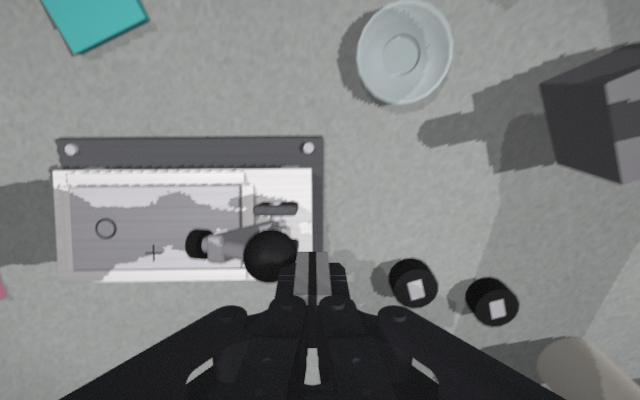

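The linkage flank rode over the ball, so the tip is too low and a bit off to one side. I'll raise it and re-centre.

Request:
apply_moves:
  deltas:
    - [0,0.005,-0.006,0,0,0,1]
    - [0.004,0.005,-0.006,0,0,0,1]
    - [0,0,0,0,0,0,1]
    - [0,0,0,0,0,0,1]

```text
clock: 7.15
position: [0.5162, -0.058, 0.1501]
eef_rot: [0.151, 0.989, 0.002, 0.002]
force: [0.5, 5.8, 10.7]
grip_width: -0.001
grip_force: 5.0
```

Run:
```python
from h import *
p=K('wrist'); s=manip.get_state(); im,d=manip.grab_frame('wrist'); P=cloud('wrist',d,p)
print(s['position'],s['force'],s['joint_vel'].round(3),Ro.from_quat(s['eef_rot']).as_matrix().round(3))
q=P[150:310,100:290].reshape(-1,3); q=q[(q[:,2]>.125)&(q[:,2]<.19)]
T=lambda X:Ro.from_quat(s['eef_rot']).inv().apply(X-s['position'])
for m in manip.masks_of('wrist','clamp_ball')[:2]:
    k=m['pixels']&(d>0)&(P[...,2]>.1); print(m['p'],m['box'],np.median(P[k],0),P[k].max(0), T(P[k][P[k][:,2]>P[k][:,2].max()-.004].mean(0)))
print('tcp px',proj('wrist',[s['position']],p))
for th in np.arange(0,1.7,.2):
    a=np.radians(155.4)-th; b=S+(.088+.077*np.cos(a))*ny+(.03+.077*np.sin(a))*n; print(round(th,1),T(b).round(4),proj('wrist',[b],p).round())
```

```text
[ 0.51622116 -0.0580381   0.15014737] [ 0.50979067  5.80945768 10.71383596] [ 0.     0.005  0.001  0.001  0.005 -0.001] [[-0.955  0.298  0.004]
 [ 0.298  0.955  0.003]
 [-0.002  0.004 -1.   ]]
0.59 [182.8, 227.3, 111.9, 63.4] [ 0.50362345 -0.09173765  0.13918202] [ 0.51820639 -0.06185255  0.17450887] [ 0.00790078 -0.01292254 -0.02443622]
tcp px [[310.30081844 271.31961695]]
0.0 [-0.0089 -0.1018  0.0448] [[135. 247.]]
0.2 [-0.0055 -0.094   0.032 ] [[137. 251.]]
0.4 [-0.0025 -0.0837  0.021 ] [[146. 255.]]
0.6 [-0.0001 -0.0714  0.0121] [[163. 259.]]
0.8 [ 0.0016 -0.0575  0.0058] [[187. 262.]]
1.0 [ 0.0026 -0.0425  0.0024] [[217. 264.]]
1.2 [ 0.0028 -0.0272  0.0018] [[251. 264.]]
1.4 [ 0.0022 -0.012   0.0042] [[284. 263.]]
1.6 [0.0008 0.0024 0.0095] [[315. 260.]]
```

Request:
apply_moves:
  deltas:
    - [0.002,0.015,0,0,0,0,1]
    - [0,0.02,0,0,0,0,1]
    - [0,0.01,0,0,0,0,1]
    - [0,0,0,0,0,0,1]
    - [0,0,0,0,0,0,1]

```text
clock: 7.75
position: [0.5257, -0.0158, 0.1476]
eef_rot: [0.151, 0.989, -0.0, -0.001]
force: [0.2, -0.5, 0.0]
grip_width: -0.004
grip_force: 0.0
```

Run:
```python
from h import *
s=manip.get_state()
T=lambda X:Ro.from_quat(s['eef_rot']).inv().apply(X-s['position'])
print(s['position'],s['force'])
for th in np.arange(0.6,1.7,.2):
    a=np.radians(155.4)-th; b=S+(.088+.077*np.cos(a))*ny+(.03+.077*np.sin(a))*n; print(round(th,1),T(b).round(4))
```

```text
[ 0.525684   -0.01575104  0.14757645] [ 0.24715526 -0.45870028  0.01707485]
0.6 [-0.0038 -0.1145  0.01  ]
0.8 [-0.002  -0.1006  0.0036]
1.0 [-0.001  -0.0857  0.0001]
1.2 [-0.0008 -0.0703 -0.0006]
1.4 [-0.0014 -0.0552  0.0018]
1.6 [-0.0028 -0.0408  0.007 ]
```

Request:
apply_moves:
  deltas:
    - [-0.001,0,0.011,0,0,0,1]
    - [0,-0.01,0,0,0,0,1]
    - [0,-0.009,-0.002,0,0,0,1]
    - [0,-0.009,-0.002,0,0,0,1]
    - [0,-0.008,-0.001,0,0,0,1]
    - [0,-0.008,-0.001,0,0,0,1]
    - [0,0,0,0,0,0,1]

```text
clock: 8.45
position: [0.5139, -0.0568, 0.1463]
eef_rot: [0.151, 0.989, 0.003, 0.0]
force: [-2.5, 7.3, 12.0]
grip_width: 0.002
grip_force: 5.4
```

Request:
apply_moves:
  deltas:
    - [0,-0.008,0.001,0,0,0,1]
    - [0,-0.008,0.001,0,0,0,1]
    - [0,-0.008,0.001,0,0,0,1]
    - [0,0,0,0,0,0,1]

```text
clock: 8.85
position: [0.5075, -0.0825, 0.1414]
eef_rot: [0.152, 0.988, -0.0, 0.001]
force: [1.1, -0.1, 0.3]
grip_width: 0.004
grip_force: 0.1
```

Run:
```python
from h import *
p=K('wrist'); s=manip.get_state(); im,d=manip.grab_frame('wrist'); P=cloud('wrist',d,p)
T=lambda X:Ro.from_quat(s['eef_rot']).inv().apply(X-s['position'])
for th in np.arange(0.2,1.7,.2):
    a=np.radians(155.4)-th; b=S+(.088+.077*np.cos(a))*ny+(.03+.077*np.sin(a))*n; print(round(th,1),T(b).round(4),proj('wrist',[b],p).round())
cv2.imwrite('pics/w4.png',im[100:350,50:450,::-1])
```

```text
0.2 [-0.0067 -0.0679  0.0237] [[180. 260.]]
0.4 [-0.0037 -0.0577  0.0126] [[193. 265.]]
0.6 [-0.0013 -0.0454  0.0037] [[212. 270.]]
0.8 [ 0.0005 -0.0315 -0.0027] [[240. 273.]]
1.0 [ 0.0015 -0.0166 -0.0062] [[272. 275.]]
1.2 [ 0.0017 -0.0012 -0.0069] [[307. 276.]]
1.4 [ 0.0012  0.014  -0.0045] [[342. 274.]]
1.6 [-0.0001  0.0284  0.0007] [[373. 271.]]
```

View pics/w4.png

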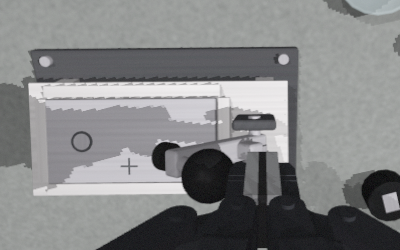

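The crop puts the ball at full-frame (257,275), about 0.9 rad and nearly over centre. I'll keep pushing a little.

Request:
apply_moves:
  deltas:
    - [0,-0.008,0.002,0,0,0,1]
    - [0,-0.008,0.001,0,0,0,1]
    - [0,0,0,0,0,0,1]
    - [0,0,0,0,0,0,1]

```text
clock: 9.3
position: [0.5016, -0.0964, 0.1367]
eef_rot: [0.151, 0.988, -0.0, -0.001]
force: [0.6, -0.6, 0.4]
grip_width: 0.002
grip_force: 0.0
```

Run:
```python
from h import *
p=K('wrist'); s=manip.get_state(); im,d=manip.grab_frame('wrist')
for th in np.arange(0,1.2,.2):
    a=np.radians(155.4)-th; b=S+(.088+.077*np.cos(a))*ny+(.03+.077*np.sin(a))*n; print(round(th,1),proj('wrist',[b],p).round())
for c in ['clamp_ball']:
    for m in manip.masks_of('wrist',c)[:2]: print(m['p'],m['box'])
g=im.sum(2).astype(int); k=(g<60); k[300:]=0; k[:,285:]=0
print([(int(c[4]),[int(v) for v in c[:4]]) for c in cv2.connectedComponentsWithStats(k.astype(np.uint8))[2] if c[4]>200])
```

```text
0.0 [[200. 261.]]
0.2 [[207. 267.]]
0.4 [[221. 273.]]
0.6 [[243. 278.]]
0.8 [[272. 282.]]
1.0 [[307. 284.]]
0.68 [202.3, 238.5, 136.9, 65.4]
[(255527, [0, 0, 640, 400]), (217, [224, 252, 30, 28])]
```

Request:
apply_moves:
  deltas:
    - [0,0.005,-0.035,0,0,0,1]
    - [0,0,-0.045,0,0,0,1]
    - [0,0,-0.04,0,0,0,0]
    - [0,0.04,0,0,0,0,0]

```text
clock: 9.8
position: [0.5196, -0.0563, 0.2642]
eef_rot: [0.154, 0.988, -0.001, 0.006]
force: [1.1, 0.1, -0.2]
grip_width: 0.328
grip_force: 0.0
```

Run:
```python
from h import *
p=K('top'); im,d=manip.grab_frame('scene'); 
for th in [0,.8,1.6]:
    a=np.radians(155.4)-th; b=S+(.088+.077*np.cos(a))*ny+(.03+.077*np.sin(a))*n; print(th,proj('scene',[b]).round())
for m in manip.look_for('scene','clamp_ball')[:2]: print(m)
cv2.imwrite('pics/s4.png',cv2.resize(im[140:270,200:420],None,fx=3,fy=3)[...,::-1])
# probe refine
z=np.load('scene0.npz'); 
for c in ['scene','top']:
    z=np.load(c+'0.npz'); P=cloud(c,z['d']).reshape(-1,3); q=P[(abs(P[:,0]-.525)<.04)&(abs(P[:,1]-.165)<.04)]
    for lo,hi in [(.08,.11),(.11,.14),(.14,.17)]:
        w=q[(q[:,2]>lo)&(q[:,2]<hi)]; print(c,lo,len(w),w.mean(0).round(4),w.min(0).round(4),w.max(0).round(4))
print('to probe',to([.5253,.165,.1]))
```

```text
0 [[273. 194.]]
0.8 [[290. 178.]]
1.6 [[314. 178.]]
{'box': [270.1, 186.7, 34.8, 25.9], 'p': 0.84}
{'box': [373.4, 235.7, 19.8, 13.3], 'p': 0.4}
scene 0.08 79 [0.5349 0.1608 0.0953] [0.5174 0.1524 0.0802] [0.541  0.1732 0.1098]
scene 0.11 82 [0.5345 0.161  0.1255] [0.5184 0.1528 0.11  ] [0.5407 0.1775 0.1398]
scene 0.14 101 [0.5313 0.1634 0.1541] [0.515  0.1526 0.1403] [0.5412 0.1781 0.1616]
top 0.08 68 [0.5195 0.1574 0.095 ] [0.5125 0.152  0.0803] [0.5321 0.1715 0.1097]
top 0.11 74 [0.52   0.1569 0.1247] [0.513  0.1525 0.1101] [0.532  0.1699 0.1395]
top 0.14 176 [0.5234 0.1628 0.1547] [0.5127 0.1522 0.1402] [0.5363 0.1768 0.1603]
to probe [0.05699494 0.20819515 0.15951253]
```

View pics/s4.png

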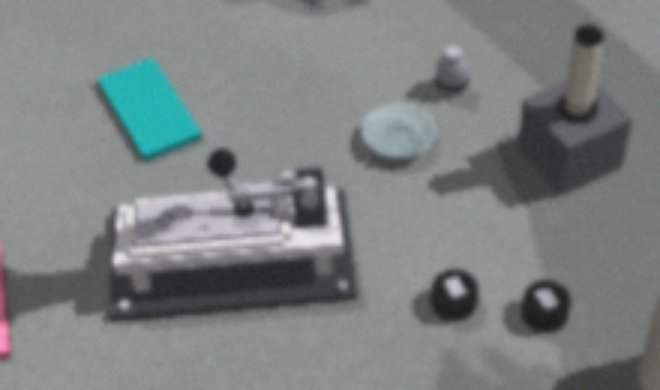

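The scene crop shows the ball at full-frame (274,194), matching the closed-clamp prediction (273,194), so the clamp is shut. Next is the probe.

Request:
apply_moves:
  deltas:
    - [0.011,0.0417,0,0,0,0,0]
    - [0.011,0.0417,0,0,0,0,0]
    - [0.011,0.0417,0,0,0,0,0]
    - [0.011,0.0417,0,0,0,0,0]
    - [0.011,0.0417,0,0,0,0,0]
    - [0,0,0,0,0,0,0]
    - [0,0,0,0,0,0,0]

```text
clock: 10.6
position: [0.5248, 0.1628, 0.2564]
eef_rot: [0.15, 0.989, -0.001, -0.001]
force: [0.6, -0.7, -0.4]
grip_width: 1.0
grip_force: 0.0
```

Run:
```python
from h import *
p=K('wrist'); s=manip.get_state(); im,d=manip.grab_frame('wrist'); P=cloud('wrist',d,p).reshape(-1,3)
q=P[(abs(P[:,0]-.525)<.05)&(abs(P[:,1]-.165)<.05)&(P[:,2]>.148)&(P[:,2]<.17)]
c,r=cv2.minEnclosingCircle((q[:,:2]*1000).astype(np.float32)); print(c,r,len(q),q[:,2].mean())
print(s['position'],Ro.from_quat(s['eef_rot']).as_matrix().round(3),s['joints'].round(2))
print('to',to([c[0]/1000,c[1]/1000,.1]),to([.5262,.165,.1]))
```

```text
(526.78466796875, 165.35235595703125) 12.534326553344727 910 0.15582383705588884
[0.52477697 0.16277702 0.25637543] [[-0.955  0.296 -0.002]
 [ 0.296  0.955 -0.001]
 [ 0.001 -0.002 -1.   ]] [ 0.18  0.13 -0.15  1.29 -0.    0.48]
to [-0.00095622  0.00406637  0.15650129] [-0.00050298  0.00355592  0.15650262]
```

Request:
apply_moves:
  deltas:
    - [-0.001,0.003,0.03,0,0,0,0]
    - [0,0,0.04,0,0,0,0]
    - [0,0,0.04,0,0,0,0]
    - [0,0,0.03,0,0,0,0]
    - [0,0,0.014,0,0,0,0]
    - [0,0,0,0,0,0,0]
    - [0,0,0,0,0,0,0.4]
    - [0,0,0,0,0,0,1]
    - [0,0,0,0,0,0,1]
    - [0,0,0,0,0,0,1]
    - [0,0,0,0,0,0,1]
    - [0,0,0,0,0,0,1]
  newtons: 60

```text
clock: 11.85
position: [0.5283, 0.1648, 0.1046]
eef_rot: [0.151, 0.989, 0.0, 0.001]
force: [-1.2, -0.0, 6.7]
grip_width: 0.278
grip_force: 58.4
```

Request:
apply_moves:
  deltas:
    - [0,0,-0.015,0,0,0,1]
    - [0,0,-0.025,0,0,0,1]
    - [0,0,-0.03,0,0,0,1]
    - [0,0,-0.03,0,0,0,1]
    - [0,0,-0.03,0,0,0,1]
    - [0,0,-0.02,0,0,0,1]
    - [0,0,0,0,0,0,1]
    - [0,0,0,0,0,0,1]

```text
clock: 12.65
position: [0.5271, 0.1649, 0.2527]
eef_rot: [0.151, 0.989, 0.0, -0.0]
force: [-0.9, -0.1, -1.8]
grip_width: 0.277
grip_force: 59.0
```

Run:
```python
from h import *
s=manip.get_state(); print(s['force'],s['position'],Ro.from_quat(s['eef_rot']).as_matrix().round(3))
P=[]
for c in ['top','scene']:
    im,d=manip.grab_frame(c); X=cloud(c,d).reshape(-1,3); q=X[(abs(X[:,0]-.527)<.03)&(abs(X[:,1]-.165)<.03)]
    q=q[(q[:,2]>.09)]
    for lo in np.arange(.12,.29,.02):
        w=q[(q[:,2]>lo)&(q[:,2]<lo+.02)]; print(c,round(lo,2),len(w),(w.min(0).round(4),w.max(0).round(4)) if len(w) else '')
sp=S+.01*n-.035*ny
print('spot',sp,'to above', to(sp+.135*n))
```

```text
[-0.94451407 -0.12096452 -1.75207623] [0.52710824 0.16485054 0.25267357] [[-0.954  0.298 -0.   ]
 [ 0.298  0.954  0.   ]
 [ 0.    -0.    -1.   ]]
top 0.12 0 
top 0.14 0 
top 0.16 1 (array([0.5184, 0.16  , 0.1777]), array([0.5184, 0.16  , 0.1777]))
top 0.18 31 (array([0.514 , 0.1548, 0.1825]), array([0.5301, 0.167 , 0.1972]))
top 0.2 109 (array([0.5066, 0.1473, 0.2121]), array([0.5376, 0.1814, 0.2199]))
top 0.22 74 (array([0.5065, 0.1491, 0.2201]), array([0.5352, 0.1716, 0.2392]))
top 0.24 28 (array([0.5102, 0.1473, 0.2403]), array([0.5136, 0.1703, 0.2596]))
top 0.26 50 (array([0.5093, 0.1503, 0.2604]), array([0.5205, 0.187 , 0.2799]))
top 0.28 23 (array([0.5062, 0.1429, 0.2804]), array([0.5193, 0.188 , 0.3   ]))
scene 0.12 0 
scene 0.14 0 
scene 0.16 7 (array([0.5249, 0.1625, 0.1657]), array([0.5315, 0.1683, 0.1783]))
scene 0.18 43 (array([0.5226, 0.1548, 0.1809]), array([0.5392, 0.1708, 0.1998]))
scene 0.2 75 (array([0.5112, 0.1474, 0.2007]), array([0.5446, 0.1801, 0.2199]))
scene 0.22 63 (array([0.5187, 0.1504, 0.22  ]), array([0.5416, 0.1742, 0.2398]))
scene 0.24 70 (array([0.526 , 0.1465, 0.2402]), array([0.5417, 0.187 , 0.2595]))
scene 0.26 148 (array([0.5136, 0.1382, 0.2601]), array([0.5431, 0.1874, 0.28  ]))
scene 0.28 160 (array([0.5146, 0.1369, 0.28  ]), array([0.5459, 0.1932, 0.2999]))
spot [ 0.49177592 -0.21236882  0.05465874] to above [-0.04501319 -0.37004809  0.06658853]
```

Request:
apply_moves:
  deltas:
    - [-0.005,-0.0411,0,0,0,0,1]
    - [-0.005,-0.0411,0,0,0,0,1]
    - [-0.005,-0.0411,0,0,0,0,1]
    - [-0.005,-0.0411,0,0,0,0,1]
    - [-0.005,-0.0411,0,0,0,0,1]
    - [-0.005,-0.0411,0,0,0,0,1]
    - [-0.005,-0.0411,0,0,0,0,1]
    - [-0.005,-0.0411,0,0,0,0,1]
    - [-0.005,-0.0411,0,0,0,0,1]
    - [0,0,0,0,-7.5,0,1]
    - [0,0,0,0,-7.5,0,1]
    - [0,0,0,0,0,0,1]

```text
clock: 13.95
position: [0.4532, -0.1983, 0.2472]
eef_rot: [0.151, 0.981, -0.017, 0.124]
force: [-0.8, -0.4, -1.2]
grip_width: 0.275
grip_force: 59.3
```

```bash
cat > chk.py <<'E'
from h import *
import sys
def T(): 
    s=manip.get_state(); return s,Ro.from_quat(s['eef_rot'])
sp=S+.01*n-.035*ny
s,R=T(); print(s['position'],s['force'],s['clock']); print('z.n',R.as_matrix()[:,2]@n,'z err in tool axes (deg)',np.degrees(R.inv().apply(np.cross(R.as_matrix()[:,2],-n))).round(2))
print('to hover 15mm',R.inv().apply(sp+(.0896+.015)*n-s['position']).round(4))
p=K('wrist'); im,d=manip.grab_frame('wrist'); np.savez('wl',im=im,d=d)
tip=s['position']+R.apply([0,0,.0896]); print('px spot',proj('wrist',[sp],p),'tip',proj('wrist',[tip],p), 'axis on face', proj('wrist',[tip+R.apply([0,0,h]) for h in (-.04,.0,.02)],p).round(1))
cv2.imwrite(f'pics/{sys.argv[1]}.png',im[...,::-1])
E
python3 chk.py w5
```

```text
[ 0.45318446 -0.19825013  0.24722254] [-0.75838818 -0.37435001 -1.16447101] 13.95
z.n -0.9999377289965936 z err in tool axes (deg) [ 0.11 -0.63 -0.  ]
to hover 15mm [ 0.0092 -0.0023  0.0921]
px spot [[308.5724197  163.41125171]] tip [[310.83903532 206.95097307]] axis on face [[310.7 229.2]
 [310.8 207. ]
 [310.9 198.2]]
```

View pics/w5.png

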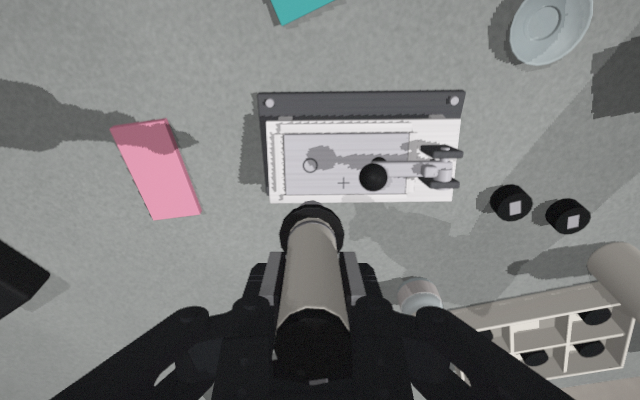

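The wrist view shows the ring at (310,166) against a prediction of (309,163), and the clamp closed with its ball at (373,177). The probe is gripped straight, with its collar at about (311,232). I'll descend to a hover.

Request:
apply_moves:
  deltas:
    - [0.003,-0.001,0.029,0,-0.5,0,1]
    - [0.003,-0.001,0.029,0,0,0,1]
    - [0.003,0,0.029,0,0,0,1]
    - [0,0,0,0,0,0,1]
    - [0,0,0,0,0,0,1]

```text
clock: 14.5
position: [0.4738, -0.2079, 0.1671]
eef_rot: [0.149, 0.98, -0.02, 0.132]
force: [0.2, 0.0, -0.3]
grip_width: 0.279
grip_force: 59.3
```

```bash
python3 chk.py w6
cat > m.py <<'E'
from h import *
z=np.load('wl.npz'); s=manip.get_state(); R=Ro.from_quat(s['eef_rot']); p=K('wrist'); P=cloud('wrist',z['d'],p)
Q=R.inv().apply((P-s['position']).reshape(-1,3)).reshape(P.shape)
m=(abs(Q[...,1])<.004)&(z['d']>0)
for lo in np.arange(-.06,.10,.01):
    k=m&(Q[...,2]>lo)&(Q[...,2]<lo+.01)&(Q[...,0]<.03)&(Q[...,0]>0); print(round(lo,3),k.sum(),np.median(Q[k][:,0]).round(4) if k.any() else '')
for lo in np.arange(.0,.05,.005):   # y extents of barrel/collar
    k=(z['d']>0)&(Q[...,2]>lo)&(Q[...,2]<lo+.005)&(abs(Q[...,0])<.03)&(abs(Q[...,1])<.025); print('y',round(lo,3),(Q[k][:,1].min().round(4),Q[k][:,1].max().round(4)) if k.any() else '')
E
python3 m.py
python3 - <<'E'
from h import *
for c in ['top','scene']:
    im,d=manip.grab_frame(c); np.savez(c+'1',im=im,d=d)
sp=S+.01*n-.035*ny; s=manip.get_state(); R=Ro.from_quat(s['eef_rot'])
a=[]
for c in ['top','scene']:
    im=np.load(c+'1.npz')['im']; u=proj(c,[sp])[0]; v=proj(c,[s['position']+R.apply([0,0,.0896])])[0]; print(c,'spot',u,'tip',v)
    x,y=int(u[0])-22,int(u[1])-28; a.append(cv2.resize(im[y:y+50,x:x+44],None,fx=9,fy=9,interpolation=cv2.INTER_CUBIC)); print(x,y)
w=np.load('wl.npz')['im']
cv2.imwrite('pics/c6.png',np.hstack(a)[...,::-1])
E
```

```text
[ 0.47380825 -0.20794766  0.16705256] [ 0.22787126  0.00883797 -0.28780161] 14.5
z.n -0.9999781458181611 z err in tool axes (deg) [-0.01  0.38 -0.  ]
to hover 15mm [0.0113 0.0011 0.0087]
px spot [[312.34562619 181.46197629]] tip [[310.80925178 206.94094619]] axis on face [[310.6 229.1]
 [310.8 206.9]
 [310.9 198.2]]
-0.06 1032 0.0074
-0.05 468 0.0133
-0.04 366 0.0133
-0.03 278 0.0134
-0.02 234 0.0134
-0.01 192 0.0134
0.0 164 0.0135
0.01 130 0.0135
0.02 117 0.0137
0.03 246 0.0166
0.04 0 
0.05 0 
0.06 39 0.0111
0.07 0 
0.08 0 
0.09 0 
y 0.0 (np.float64(-0.0113), np.float64(0.0125))
y 0.005 (np.float64(-0.0114), np.float64(0.0122))
y 0.01 (np.float64(-0.0118), np.float64(0.0119))
y 0.015 (np.float64(-0.0117), np.float64(0.0122))
y 0.02 (np.float64(-0.0122), np.float64(0.0121))
y 0.025 (np.float64(-0.0123), np.float64(0.0128))
y 0.03 (np.float64(-0.0173), np.float64(0.0177))
y 0.035 (np.float64(-0.0174), np.float64(0.018))
y 0.04 
y 0.045 
top spot [395.11568975 241.1847337 ] tip [400.12650087 236.46710469]
373 213
scene spot [254.16475145 212.5708905 ] tip [252.06082179 207.50013696]
232 184
```

View pics/c6.png

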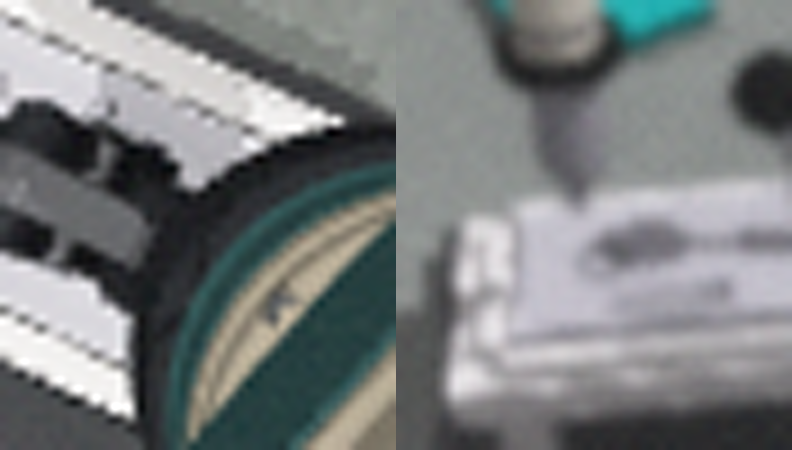

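The scene crop shows the probe tip at (252,207), as predicted, so the in-hand pose is right. Now I'll measure the ring itself in the wrist picture.

Run:
```python
from h import *
z=np.load('wl.npz'); im=z['im']; p=K('wrist'); sp=S+.01*n-.035*ny
g=cv2.cvtColor(im,cv2.COLOR_RGB2GRAY)
# rectify the face plane: 0.25 mm px, 40x40 mm about predicted spot; cols +ny, rows = +e_slope
e=np.cross(ny,n); A=np.arange(-25,25,.25)/1000
X=sp+A[None,:,None]*ny+A[:,None,None]*e
uv=proj('wrist',X,p).astype(np.float32); f=cv2.remap(g,uv[...,0],uv[...,1],cv2.INTER_CUBIC)
f2=f.astype(np.float32)-cv2.GaussianBlur(f,(0,0),8).astype(np.float32)
best=[]
t=np.linspace(0,2*np.pi,90,endpoint=False)
for a in np.arange(-12,12.1,.25):
    for b in np.arange(-12,12.1,.25):
        r=6.6; c=(a+r*np.cos(t)+25)*4; q=(b+r*np.sin(t)+25)*4
        v=cv2.remap(f2,c[None].astype(np.float32),q[None].astype(np.float32),cv2.INTER_LINEAR); best.append((np.median(v),a,b))
print('e',e,sorted(best)[:6])
cv2.imwrite('pics/rect.png',cv2.resize(f,None,fx=2.5,fy=2.5))
k=(abs(uv[...,0]-320)<300); d=z['d']; P=cloud('wrist',d,p); u=uv[60:140:10,60:140:10].reshape(-1,2).astype(int)
print('height over face mm',[(round(float((P[v,w]-sp)@n)*1000,1)) for w,v in u][::7])
```

```text
e [ 0.92267842 -0.28561668  0.25901282] [(np.float32(-55.845703), np.float64(0.25), np.float64(4.5)), (np.float32(-54.640625), np.float64(0.5), np.float64(4.5)), (np.float32(-54.53125), np.float64(0.25), np.float64(4.25)), (np.float32(-53.57959), np.float64(0.5), np.float64(4.25)), (np.float32(-51.614258), np.float64(0.0), np.float64(4.25)), (np.float32(-51.30664), np.float64(0.0), np.float64(4.5))]
height over face mm [-0.2, 0.8, 0.6, 0.2, 2.3, 0.5, 1.5, 2.0, 2.0, 0.2]
```

View pics/rect.png

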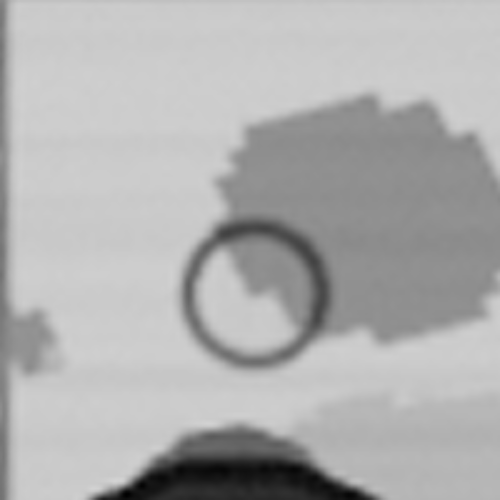

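```bash
cat > ring.py <<'E'
from h import *
sp=S+.01*n-.035*ny; e=np.cross(ny,n)
p=K('wrist'); s=manip.get_state(); im,d=manip.grab_frame('wrist'); s2=manip.get_state(); R=Ro.from_quat(s['eef_rot'])
g=cv2.cvtColor(im,cv2.COLOR_RGB2GRAY); A=np.arange(-25,25,.25)/1000
uv=proj('wrist',sp+A[None,:,None]*ny+A[:,None,None]*e,p).astype(np.float32); f=cv2.remap(g,uv[...,0],uv[...,1],cv2.INTER_CUBIC)
f2=f.astype(np.float32)-cv2.GaussianBlur(f,(0,0),8).astype(np.float32)
t=np.linspace(0,2*np.pi,90,endpoint=False); best=[]
for a in np.arange(-8,8.1,.25):
    for b in np.arange(-8,8.1,.25):
        c=(a+6.6*np.cos(t)+25)*4; q=(b+6.6*np.sin(t)+25)*4
        best.append((np.median(cv2.remap(f2,c[None].astype(np.float32),q[None].astype(np.float32),cv2.INTER_LINEAR)),a,b))
m,a,b=min(best); rg=sp+a/1000*ny+b/1000*e
print('ring offset ny,e mm',a,b,m,'world',rg)
print('moved during',s2['position']-s['position'],'clock',s2['clock'],'pos',s['position'],'force',s2['force'])
P=cloud('wrist',d,p); Q=R.inv().apply((P-s['position']).reshape(-1,3)); Q=Q[d.ravel()>0]
for lo in (-.045,0,.015):
    k=(abs(Q[:,1])<.004)&(abs(Q[:,2]-lo)<.006)&(abs(Q[:,0]-.0133)<.006); print('barrel x',lo,np.median(Q[k,0]).round(4)-.0125)
H=((P.reshape(-1,3)-sp)); k=(abs(H@ny)<.02)&(abs(H@e)<.025)&(abs(H@n)<.008); print('face height mm',np.median(H[k]@n)*1e3, 'count',k.sum())
print('z err deg',np.degrees(R.inv().apply(np.cross(R.as_matrix()[:,2],-n))).round(2))
print('tool shift to ring hover10',R.inv().apply(rg+.010*n-s2['position'])-[.001,0,.0896])
E
python3 ring.py
```

```text
ring offset ny,e mm 1.25 1.0 -62.771484 world [ 0.49306824 -0.21146034  0.05491775]
moved during [-2.22765364e-04  8.60985545e-05 -7.08182878e-05] clock 14.7 pos [ 0.47474802 -0.20882021  0.1692972 ] force [-0.51987652  0.44368999 -1.08754579]
barrel x -0.045 0.0007999999999999986
barrel x 0 0.0009999999999999992
barrel x 0.015 0.0009999999999999992
face height mm -0.9462159375090753 count 3215
z err deg [-0.1   0.67 -0.  ]
tool shift to ring hover10 [0.01195452 0.00302893 0.01545547]
```

Request:
apply_moves:
  deltas:
    - [0,0.003,0.005,0,0.6,0,1]
    - [0,0,0,0,0,0,1]
    - [0,0,0,0,0,0,1]
    - [0,0,0,0,0,0,1]

```text
clock: 15.1
position: [0.4751, -0.2054, 0.1623]
eef_rot: [0.15, 0.98, -0.02, 0.128]
force: [0.1, 0.0, -1.7]
grip_width: 0.28
grip_force: 59.3
```

```bash
python3 ring.py
```

```text
ring offset ny,e mm 1.25 1.0 -63.387207 world [ 0.49306824 -0.21146034  0.05491775]
moved during [-4.95231252e-06 -4.00998196e-05  1.30399310e-05] clock 15.15 pos [ 0.47508729 -0.20535279  0.16226655] force [ 0.71173493  0.31981329 -1.81048363]
barrel x -0.045 0.0007999999999999986
barrel x 0 0.0008999999999999998
barrel x 0.015 0.0009999999999999992
face height mm -0.9240036054915323 count 2971
z err deg [-0.04 -0.11 -0.  ]
tool shift to ring hover10 [ 0.00828479 -0.00042805  0.00903175]
```

Request:
apply_moves:
  deltas:
    - [0.004,-0.0005,0.005,0,-0.1,0,1]
    - [0.004,0,0.005,0,0,0,1]
    - [0,0,0,0,0,0,1]
    - [0,0,0,0,0,0,1]
    - [0,0,0,0,0,0,1]

```text
clock: 15.65
position: [0.4702, -0.2044, 0.1505]
eef_rot: [0.15, 0.98, -0.02, 0.129]
force: [0.0, 0.2, -1.2]
grip_width: 0.281
grip_force: 59.3
```

```bash
cat > v.py <<'E'
from h import *
sp=np.array([.49307,-.21146,.0549])-.0009*n; e=np.cross(ny,n)
fs=[]
im,d=manip.grab_frame('scene'); fs.append(manip.get_state()['force'])
np.savez('sv',im=im,d=d); im2,_=manip.grab_frame('top'); s=manip.get_state(); fs.append(s['force'])
R=Ro.from_quat(s['eef_rot']); tip=s['position']+R.apply([.001,0,.0896]); r=tip-sp
print('force.n',[round(float(f@n),2) for f in fs],np.mean(fs,0).round(2),'tip rel ring (ny,e,n mm)',(np.array([r@ny,r@e,r@n])*1e3).round(2),'zerr',np.degrees(R.inv().apply(np.cross(R.as_matrix()[:,2],-n))).round(2),s['clock'],s['position'])
print(proj('scene',[sp,tip]).round(1))
E
python3 v.py
```

```text
force.n [-0.73, -1.74] [-0.5  -0.27 -1.39] tip rel ring (ny,e,n mm) [-0.17  0.93 10.06] zerr [-0.05  0.02 -0.  ] 15.75 [ 0.47035504 -0.2045198   0.1507788 ]
[[254.7 213. ]
 [254.1 210. ]]
```

Request:
apply_moves:
  deltas:
    - [0.0005,0,0.004,0,0,0,1]
    - [0.0003,0,0.003,0,0,0,1]
    - [0,0,0,0,0,0,1]
    - [0,0,0,0,0,0,1]

```text
clock: 16.15
position: [0.4709, -0.2045, 0.1432]
eef_rot: [0.15, 0.98, -0.02, 0.129]
force: [0.5, -0.1, -1.9]
grip_width: 0.279
grip_force: 59.3
```

```bash
python3 v.py
cat > fa.py <<'E'
from h import *
F=[];Z=[]
for _ in range(14):
    manip.grab_frame('scene'); s=manip.get_state(); F.append(s['force']@n); Z.append(s['position']@n)
print('mean F.n',np.mean(F).round(2),'sd',np.std(F).round(2),'pos.n mm',(np.mean(Z)*1e3).round(2))
E
python3 fa.py
python3 - <<'E'
from h import *
im=np.load('sv.npz')['im']; cv2.imwrite('pics/c7.png',cv2.resize(im[180:235,225:295],None,fx=9,fy=9,interpolation=cv2.INTER_CUBIC)[...,::-1])
E
```

```text
force.n [-0.87, -1.49] [-0.18 -0.34 -1.24] tip rel ring (ny,e,n mm) [-0.07 -0.25  2.87] zerr [-0.04 -0.01  0.  ] 16.25 [ 0.47112029 -0.20466788  0.14353912]
[[254.7 213. ]
 [254.5 212.1]]
mean F.n -0.86 sd 0.43 pos.n mm 6.44
```

View pics/c7.png

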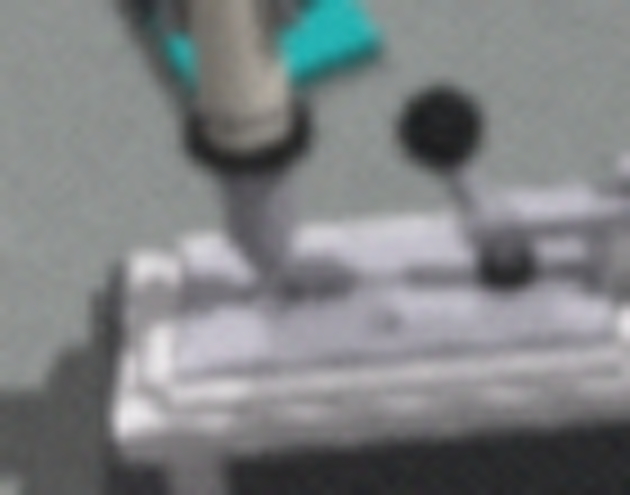

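The crop shows the clamp closed with the pad on the coupon, and the tip at (255,212) just over the ring. Next is the contact approach.

Request:
apply_moves:
  deltas:
    - [0,0,0.002,0,0,0,1]
    - [0,0,0.002,0,0,0,1]
    - [0,0,0,0,0,0,1]
    - [0,0,0,0,0,0,1]

```text
clock: 17.35
position: [0.4722, -0.2051, 0.1398]
eef_rot: [0.15, 0.98, -0.02, 0.129]
force: [-0.2, -0.0, 0.2]
grip_width: 0.277
grip_force: 59.4
```

```bash
python3 fa.py; python3 v.py
```

```text
mean F.n 0.97 sd 0.42 pos.n mm 2.49
force.n [1.03, 1.19] [ 0.17 -0.04  1.2 ] tip rel ring (ny,e,n mm) [-0.14 -0.18 -1.08] zerr [-0.05  0.   -0.  ] 18.15 [ 0.47212738 -0.20504624  0.13974656]
[[254.7 213. ]
 [254.7 213.4]]
```

Request:
apply_moves:
  deltas:
    - [0,0,0.001,0,0,0,1]
    - [0,0,0.001,0,0,0,1]
    - [0,0,0.001,0,0,0,1]
    - [0,0,0.0008,0,0,0,1]
    - [0,0,0,0,0,0,1]
    - [0,0,0,0,0,0,1]

```text
clock: 18.75
position: [0.4731, -0.2054, 0.1361]
eef_rot: [0.15, 0.98, -0.02, 0.129]
force: [-1.3, 0.1, 2.7]
grip_width: 0.276
grip_force: 59.4
```

```bash
python3 fa.py; python3 fa.py; python3 v.py
python3 - <<'E'
from h import *
im=np.load('sv.npz')['im']; cv2.imwrite('pics/c8.png',cv2.resize(im[180:235,225:295],None,fx=9,fy=9,interpolation=cv2.INTER_CUBIC)[...,::-1])
E
```

```text
mean F.n 1.94 sd 0.53 pos.n mm -1.36
mean F.n 1.56 sd 0.64 pos.n mm -1.4
force.n [1.77, 2.52] [ 0.47 -1.    2.42] tip rel ring (ny,e,n mm) [-0.11 -0.28 -4.92] zerr [-0.05 -0.01 -0.  ] 20.25 [ 0.47300826 -0.20529067  0.13600812]
[[254.7 213. ]
 [254.9 214.6]]
```

```bash
python3 -c "
from bench import manip
print(manip.hand_in())"
```

```text
the job is handed in; nothing more can be done
None
```

I handed the job in with the clamp snapped shut on the coupon and the probe held square inside the ring, its spring tip pressed in about 4.5–5 mm. The first push on the clamp ball jammed at about 60 N wrist force before I corrected it, and I viewed 11 pictures against the limit of 10.

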